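# Put the press plungers away in order of size

## Task

Put the four dark steel press plungers away on the wooden board, one standing upright on the middle of each round pad, in order of size: the smallest on the pad next to the tall post, each next larger one a pad further along, the largest at the far end. Leave the glass vial standing where it is.

Things in the scene. Friction and masses are not known exactly. Their poses are not given: they have to be found in the camera images.
- plunger_25: the smallest of four dark steel press plungers of the same shape (a short upright round piece with a slightly wider head on top, a small hole mark in its middle): 25 mm across the head, 25 mm tall, about 75 g; gripped anywhere on its sides it behaves as a plain upright cylinder 25 mm in diameter. Origin: centre of its underside; z up along its axis.
- plunger_32: the second smallest of four dark steel press plungers of the same shape (a short upright round piece with a slightly wider head on top, a small hole mark in its middle): 32 mm across the head, 32 mm tall, about 155 g; gripped anywhere on its sides it behaves as a plain upright cylinder 32 mm in diameter. Origin: centre of its underside; z up along its axis.
- plunger_39: the second largest of four dark steel press plungers of the same shape (a short upright round piece with a slightly wider head on top, a small hole mark in its middle): 39 mm across the head, 39 mm tall, about 280 g; gripped anywhere on its sides it behaves as a plain upright cylinder 39 mm in diameter. Origin: centre of its underside; z up along its axis.
- plunger_47: the largest of four dark steel press plungers of the same shape (a short upright round piece with a slightly wider head on top, a small hole mark in its middle): 47 mm across the head, 47 mm tall, about 490 g; gripped anywhere on its sides it behaves as a plain upright cylinder 47 mm in diameter. Origin: centre of its underside; z up along its axis.
- pad_1: flat round dark rubber pad, 40 mm across and 3 mm thick, fixed on a wooden board (335 x 74 x 12 mm, lying flat on the worktop). The four pads are alike and stand in one straight row along the board in the order pad_1, pad_2, pad_3, pad_4, 65 mm apart centre to centre. Origin: centre of its underside, on the board's top 12 mm above the worktop; the plunger's underside rests 3 mm above it. Its x axis points along the row from pad_1 to pad_4, z up.
- pad_2: flat round dark rubber pad, 40 mm across and 3 mm thick, fixed on a wooden board (335 x 74 x 12 mm, lying flat on the worktop). The four pads are alike and stand in one straight row along the board in the order pad_1, pad_2, pad_3, pad_4, 65 mm apart centre to centre. Origin: centre of its underside, on the board's top 12 mm above the worktop; the plunger's underside rests 3 mm above it. Its x axis points along the row from pad_1 to pad_4, z up.
- pad_3: flat round dark rubber pad, 40 mm across and 3 mm thick, fixed on a wooden board (335 x 74 x 12 mm, lying flat on the worktop). The four pads are alike and stand in one straight row along the board in the order pad_1, pad_2, pad_3, pad_4, 65 mm apart centre to centre. Origin: centre of its underside, on the board's top 12 mm above the worktop; the plunger's underside rests 3 mm above it. Its x axis points along the row from pad_1 to pad_4, z up.
- pad_4: flat round dark rubber pad, 40 mm across and 3 mm thick, fixed on a wooden board (335 x 74 x 12 mm, lying flat on the worktop). The four pads are alike and stand in one straight row along the board in the order pad_1, pad_2, pad_3, pad_4, 65 mm apart centre to centre. Origin: centre of its underside, on the board's top 12 mm above the worktop; the plunger's underside rests 3 mm above it. Its x axis points along the row from pad_1 to pad_4, z up.
- post: round steel post, 45 mm tall, head 22 mm across, fixed upright in the board at one end of the row, on the row's line 50 mm beyond the last pad of that end: beside pad_1 on some starts, beside pad_4 on others. (At the other end is only a low flat stud, 10 mm across and 4 mm high.) Origin: centre of its foot, on the board's top.
- vial: small glass vial with a black cap, 27 mm across and 62 mm tall, 28 g, standing loose among the plungers; a bystander to be left where it is. Origin: centre of its underside, z up. (A shallow metal cup, 38 mm across and 10 mm high, and a white square weighing dish, 64 mm wide and 11 mm high, also lie among them. Before the job starts, things stand at least 80 mm apart, centre to centre.)

How it is judged (in metres and radians):
At the end, for the whole second after the job is handed in: Each plunger stands upright (within 0.12 rad) on its pad, centred within 12 mm, underside resting on the pad; counted from the pad beside the tall post they are 25, 32, 39, 47 mm; all are released and at rest (((horizontal distance between post and pad_1 below 0.08 m and horizontal distance between plunger_25 and pad_1 below 0.012 m and z of plunger_25 in the frame of pad_1 between 0.0005 and 0.007 m and horizontal distance between plunger_32 and pad_2 below 0.012 m and z of plunger_32 in the frame of pad_2 between 0.0005 and 0.007 m and horizontal distance between plunger_39 and pad_3 below 0.012 m and z of plunger_39 in the frame of pad_3 between 0.0005 and 0.007 m and horizontal distance between plunger_47 and pad_4 below 0.012 m and z of plunger_47 in the frame of pad_4 between 0.0005 and 0.007 m) or (horizontal distance between post and pad_4 below 0.08 m and horizontal distance between plunger_25 and pad_4 below 0.012 m and z of plunger_25 in the frame of pad_4 between 0.0005 and 0.007 m and horizontal distance between plunger_32 and pad_3 below 0.012 m and z of plunger_32 in the frame of pad_3 between 0.0005 and 0.007 m and horizontal distance between plunger_39 and pad_2 below 0.012 m and z of plunger_39 in the frame of pad_2 between 0.0005 and 0.007 m and horizontal distance between plunger_47 and pad_1 below 0.012 m and z of plunger_47 in the frame of pad_1 between 0.0005 and 0.007 m)) and angle between each of plunger_25, plunger_32, plunger_39, plunger_47's own z axis and vertical below 0.12 rad and linear speed of each of plunger_25, plunger_32, plunger_39, plunger_47 below 0.02 m/s and contact force between each of plunger_25, plunger_32, plunger_39, plunger_47 and the fingers below 0.05 N); the robot touches nothing.
It fails at once if the glass vial was knocked over or shifted by more than 25 mm (distance of vial from where it was at the start of the episode above 0.025 m or angle between vial's own z axis and vertical above 0.4 rad).
It also fails if it takes over 112 s, if anything falls off the work surface, if the arm or the gripper's body presses on something with over 40 N, if the wrist force passes 120 N, or if a joint passes its speed limit or range.

## Robot

A 6-joint arm with a two-finger parallel gripper is mounted at the origin on a cart in front of the work surface, level with it; the furniture and walls round the work are solid. World frame = base frame: x ahead of the robot, y to its left, z up, the work surface at z = 0. Lengths are in mm, angles in rad, forces in N, time in s.
With the tool pointing down it reaches from about 300 to 775 mm from the base axis. Payload 14.6 kg.
Tool frame: the origin (TCP) lies between the finger pads; the fingertips stand 19 mm ahead of it and the grasp point (between the pads) is the TCP; z points along the fingers, y is the line along which they close (so a half turn about z gives the same grasp; the last joint's range is limited). The gripper opens to 94 mm and grips with 3 to 60 N. Pads are 16 mm wide; open, the fingers measure 119 mm over their backs; the gripper's body (75 mm by 177 mm) begins 78 mm behind the grasp point.
Start: joints at [1.107, 0.3, 1.521, -0, 1.321, -0.067], TCP at [212.554, 507.257, 224.446] pointing down, gripper open.
Joint ranges: [-3.03, 3.03], [-0.79, 2.21], [0.23, 2.52], [-1.04, 4.18], [0, 3.07], [-2.55, 2.55]. Speed limits (rad/s): [2.22, 2.22, 2.57, 3.14, 3.14, 3.14].

## Interface

Orientations are given as [roll, pitch, yaw] about the fixed x, y, z axes, in that order (R = Rz(yaw) Ry(pitch) Rx(roll)).
In Python, from cell import monitor, imaging, job, find_in, trace gives the robot as it stands. The module is installed in compiled form; this text tells all that it offers.
- The arm moves only by the tool arm_command, never from a script. Its argument "steps" is a list of rows, each a list of 5 numbers: the opening, from 0 (shut) to 1 (fully open), then the shift along the tool's x, y, z in mm, then the turn about the tool's z in degrees. In form: [[gripper, dx, dy, dz, turn], ...]. A call has 1 to 20 rows; each row is the pose to reach, as a shift and turn from the pose commanded when the call began, along the tool's axes at that moment; what a row does not reach only later rows make up. A row lasts 1/8 s, in which the tool goes at most 62.5 mm and 10.7 degrees, less where a joint would pass 70% of its speed; a pose out of reach is approached as far as the arm can. A call with a gripper value outside its range is refused whole. The fingers move at their own pace and stop on an object; "force" is the grip in N (left out, the last holds). Time passes only in rows, so rows that repeat a pose let the fingers close. It gives the time, the measured TCP pose, the force, the opening and the grip force at its end, in the units of the state.
- monitor.read_state(): the state, without advancing time (a new reading comes with each control period).
- imaging.camera(name): name is "scene" or "top" or "wrist"; returns a dict with "img" (400x640x3 uint8, red, green, blue), "mtx" (3x3 intrinsics, pixels), "view" (4x4, takes a point from world to camera coordinates). Camera axes: x right, y down, z forward; pixel columns grow to the right and rows downward; lengths in mm; the calibration is good to about 2 mm. A picture is of the moment at which its call begins. There is no depth.
- job.sign_off(): hands the job in; it is judged then, once.
Trained networks look in a picture, given as the dict that the camera call returned (one of the last four; its "shot" number tells which), for a name from the list of things; names that differ only in an ending like _2 or _b are one class to them, and where a whole thing is asked for, a point or a joint stands for the part that bears it (a point fixed in the world has none). Each returns a list of dicts, best first, with "p" (0 to 1); they miss things now and then, are a little off and sometimes report something else, mostly with a low value. They report only what shows in the picture. A call takes as long as a camera call.
- find_in(picture, target): "rect" ([centre column, centre row, width, height] in pixels, round what is visible of it).
- trace(picture, target): "region" (400x640 bool, what is visible of it) and "rect" ([centre column, centre row, width, height] in pixels, round what is visible of it).
The state is a dict: "clock": time; "joints": joint angles; "qd": joint speeds; "effort": joint torques, N m; "eef_pos": TCP position; "eef_rot": TCP orientation; "wrist_force": force on the tool from outside, world axes, zero at the start; "moment": the same for the moment, N m; "finger_gap": finger opening in mm; "finger_force": force on a finger pad.
Only numpy, scipy, OpenCV 4.12 (cv2) and the standard library are available. Lean on these libraries where they do the work, as an engineer would, in place of code of your own. Each camera call takes 0.05 s, during which the arm holds its last target. There are 200 camera calls.

## Working session

There is one attempt and no reset: what is moved stays moved. The work goes in short steps, Python scripts to look and compute and a tool call to move; the robot and the scene stay as the last step left them, time stands still between calls to the robot, and variables do not carry over. Pictures are saved under pics/ and viewed, at most 14 in all, crops included, and the job is handed in when it is done.

Besides the shell and the picture viewer there is one more tool, called after ">>>" in YAML: its name, and indented under it one key for each argument. arm_command: Moves the arm, as the interface text tells. Its arguments: {"type":"object","properties":{"steps":{"type":"array","items":{"type":"array","items":{"type":"number"}}},"force":{"type":"number"}},"required":["steps"]}

```bash
mkdir -p pics
cat > h.py <<'E'
import numpy as np, cv2
from cell import monitor, imaging, job, find_in, trace
def save(p,n): cv2.imwrite('pics/'+n,p['img'][:,:,::-1])
def ray(p,u,v,z):
    K=np.array(p['mtx']);V=np.array(p['view']);R=V[:3,:3];t=V[:3,3]
    c=-R.T@t; d=R.T@np.linalg.solve(K,[u,v,1.]); return c+d*(z-c[2])/d[2]
def proj(p,X):
    V=np.array(p['view']);q=np.array(p['mtx'])@(V[:3,:3]@np.array(X,float)+V[:3,3]); return q[:2]/q[2]
E
python3 - <<'E'
from h import *
for n in ['top','scene']:
    p=imaging.camera(n); save(p,n+'0.png')
    V=np.array(p['view']); print(n,-V[:3,:3].T@V[:3,3])
    for t,z in [('plunger_25',30),('pad_1',15),('post',57),('vial',62)]:
        for d in find_in(p,t):
            if d['p']>.2:
                r=d['rect']; print(t,round(d['p'],2),np.round(r),np.round(ray(p,r[0],r[1],z)))
s=monitor.read_state(); print(s['eef_pos'],s['eef_rot'],s['finger_gap'],s['clock'])
E
```

```text
top [ 479.02463006  -83.52306672 1009.92974164]
plunger_25 0.72 [435. 197.  13.  16.] [ 562. -324.   30.]
plunger_25 0.56 [322. 252.  25.  23.] [447. -96.  30.]
plunger_25 0.54 [436. 248.  20.  20.] [ 459. -325.   30.]
pad_1 0.74 [214. 254.  20.  20.] [441. 124.  15.]
pad_1 0.62 [216. 161.  16.  20.] [631. 124.  15.]
pad_1 0.6 [215. 222.  17.  20.] [505. 123.  15.]
pad_1 0.55 [219. 192.  16.  18.] [567. 117.  15.]
post 0.43 [217. 135.  15.  15.] [678. 115.  57.]
scene [-154.05393946  311.76246794  448.75845141]
plunger_25 0.57 [358. 230.  22.  30.] [444. -88.  30.]
plunger_25 0.51 [404. 219.  17.  16.] [ 438. -196.   30.]
plunger_25 0.44 [412. 191.  15.  19.] [ 536. -299.   30.]
pad_1 0.73 [256. 271.  18.  16.] [434. 126.  15.]
pad_1 0.6 [246. 254.  19.  15.] [493. 124.  15.]
pad_1 0.59 [234. 238.  18.  17.] [558. 126.  15.]
post 0.71 [217. 203.  12.  21.] [640. 130.  57.]
post 0.36 [402. 221.  16.  20.] [ 394. -155.   57.]
vial 0.68 [371. 197.  12.  30.] [ 501. -157.   62.]
[212.54078125 507.24523447 224.41331462] [-3.14150744e+00 -1.81101291e-05  2.74483409e+00] 94.1147817346469 0.5
```

Run:
```python
import cv2
a=cv2.imread('pics/top0.png');cv2.imwrite('pics/topc.png',cv2.resize(a[110:310,190:470],None,fx=2.85,fy=2.85,interpolation=cv2.INTER_CUBIC))
```

```text
(no output)
```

View pics/topc.png

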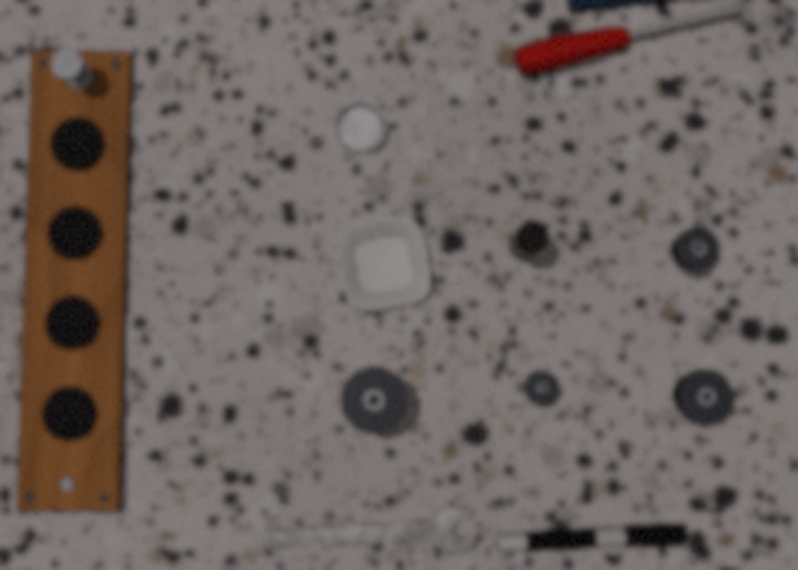

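View pics/scene0.png

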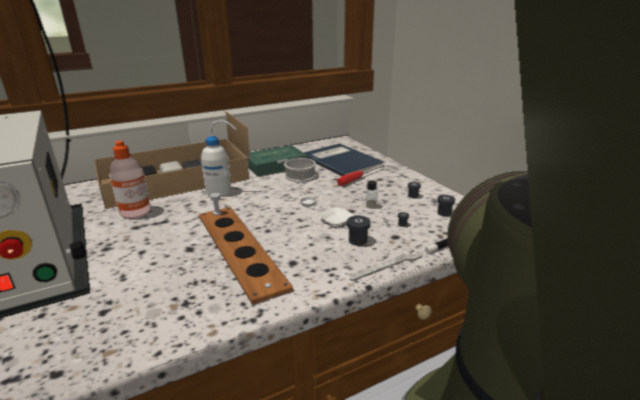

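The top view shows the post at the far (large x) end of the board. The plungers' hole marks are at crop px (374,400) for 47, (543,387) for 25, (697,248) for 32 and (705,397) for 39, with the vial at (530,240).

Run:
```python
from h import *
p=imaging.camera('top')
for n,u,v,z in [('47',374,400,47),('25',543,387,25),('32',697,248,32),('39',705,397,39),('vial',532,238,62),('post',66,65,57),('pA',78,144,15),('pB',75,232,15),('pC',72,322,15),('pD',69,413,15),('cup',362,128,10),('dish',385,265,5)]:
    print(n,np.round(ray(p,190+u/2.85,110+v/2.85,z)[:2]))
```

```text
47 [451. -94.]
25 [ 461. -214.]
32 [ 561. -322.]
39 [ 456. -325.]
vial [ 564. -202.]
post [681. 124.]
pA [632. 122.]
pB [568. 123.]
pC [503. 123.]
pD [438. 123.]
cup [648. -84.]
dish [ 548. -102.]
```

>>> arm_command:
  steps:
    - [0.8,0,0,0,-10]
    - [0.8,0,0,0,-20]
    - [0.8,0,0,0,-22.7]
    - [0.8,0,0,0,-22.7]

```text
clock: 1.05
eef_pos: [212.6, 507.3, 224.5]
eef_rot: [-3.142, -0.0, 3.14]
wrist_force: [-0.2, -0.4, 0.5]
finger_gap: 75.1
finger_force: 0.0
```

>>> arm_command:
  steps:
    - [0.8,-30,-60,-10,0]
    - [0.8,-65,-100,-20,0]
    - [0.8,-100,-150,-30,0]
    - [0.8,-140,-200,-45,0]
    - [0.8,-180,-250,-60,0]
    - [0.8,-220,-300,-75,0]
    - [0.8,-260,-350,-75,0]
    - [0.8,-300,-384,-75,0]
    - [0.8,-322,-384,-75,0]
    - [0.8,-322,-384,-75,0]
    - [0.8,-322,-384,-75,0]

```text
clock: 2.42
eef_pos: [533.6, 123.5, 299.5]
eef_rot: [-3.142, -0.0, 3.141]
wrist_force: [-0.2, -0.2, -0.1]
finger_gap: 74.8
finger_force: 0.0
```

Run:
```python
from h import *
p=imaging.camera('wrist'); save(p,'w1.png')
for t,z in [('pad_1',15),('post',57)]:
    for d in find_in(p,t):
        if d['p']>.2:
            r=d['rect']; print(t,round(d['p'],2),np.round(r),np.round(ray(p,r[0],r[1],z),1))
```

```text
pad_1 0.87 [320. 143.  33.  31.] [503.2 121.6  15. ]
pad_1 0.86 [321. 195.  29.  29.] [570.3 122.7  15. ]
pad_1 0.68 [324.  90.  33.  35.] [439.6 125.3  15. ]
pad_1 0.62 [322. 241.  31.  28.] [633. 124.  15.]
post 0.94 [322. 286.  18.  29.] [676.9 122.7  57. ]
```

View pics/w1.png

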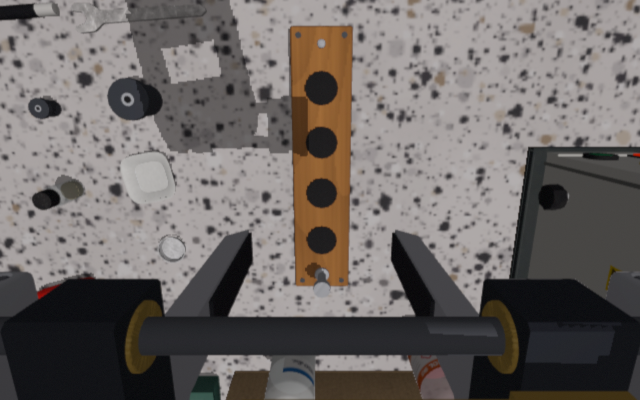

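The wrist view shows all four pads (columns 320–324, rows 90–241), the post at (322,286), and agrees with the top view. Next, a close look over the 47.

>>> arm_command:
  steps:
    - [0.8,20,-50,0,0]
    - [0.8,45,-100,20,0]
    - [0.8,65,-150,50,0]
    - [0.8,83,-200,80,0]
    - [0.8,83,-217,120,0]
    - [0.8,83,-217,120,0]
    - [0.8,83,-217,120,0]

```text
clock: 3.45
eef_pos: [451.8, -93.2, 181.0]
eef_rot: [-3.141, 0.002, -3.141]
wrist_force: [-0.2, 0.6, 0.5]
finger_gap: 75.0
finger_force: 0.0
```

```bash
cat >> h.py <<'E'
def look(name):
    p=imaging.camera('wrist'); save(p,name)
    for d in trace(p,'plunger_25')[:5]:
        r=d['rect']
        print(round(d['p'],2),np.round(r),[np.round(ray(p,r[0],r[1],z)[:2]).tolist() for z in (12,16,20,24)])
    for n,X in [('25',(461,-214,25)),('32',(561,-322,32)),('39',(456,-325,39)),('47',(451,-94,47))]: print(n,np.round(proj(p,X)))
    s=monitor.read_state(); print(s['eef_pos'],s['clock'])
E
python3 -c "
from h import *
look('w2.png')"
```

```text
0.88 [195. 198.  34.  28.] [[463.0, -216.0], [462.0, -214.0], [461.0, -213.0], [460.0, -211.0]]
0.8 [323. 194.  52.  56.] [[459.0, -93.0], [458.0, -93.0], [457.0, -93.0], [456.0, -93.0]]
0.61 [ 70. 198.  63.  51.] [[463.0, -336.0], [462.0, -333.0], [461.0, -330.0], [460.0, -327.0]]
0.48 [542. 236.  41.  36.] [[502.0, 124.0], [501.0, 121.0], [499.0, 119.0], [498.0, 116.0]]
0.44 [103. 276.  18.   3.] [[546.0, -317.0], [543.0, -314.0], [541.0, -311.0], [539.0, -309.0]]
25 [192. 199.]
32 [ 88. 300.]
39 [ 59. 198.]
47 [322. 195.]
[451.94179504 -93.1029669  181.06053363] 3.55
```

View pics/w2.png

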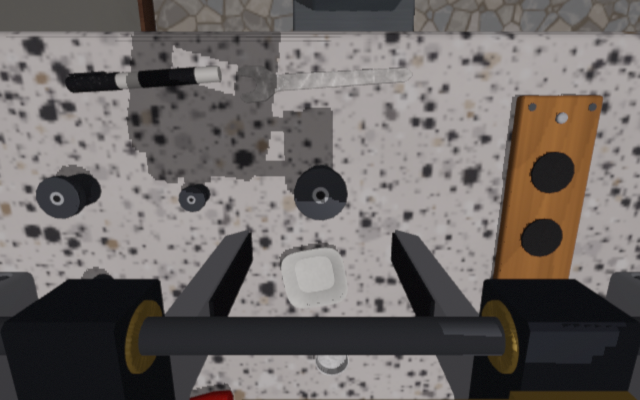

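The hole marks (321,195), (191,200) and (57,198) match the projected estimates, so I can grasp the 47.

>>> arm_command:
  force: 35
  steps:
    - [0.8,0,0,50,0]
    - [0.8,0,0,100,0]
    - [0.8,0,0,130,0]
    - [0.8,0,0,148,0]
    - [0.8,0,0,152,0]
    - [0.8,0,0,152,0]
    - [0.3,0,0,152,0]
    - [0.3,0,0,152,0]
    - [0.3,0,0,152,0]
    - [0.3,0,0,152,0]
    - [0.3,0,0,152,0]
    - [0.3,0,0,152,0]
    - [0.3,0,0,152,0]

```text
clock: 5.18
eef_pos: [451.3, -93.9, 27.7]
eef_rot: [-3.141, 0.0, 3.141]
wrist_force: [-1.6, 0.7, 5.9]
finger_gap: 46.4
finger_force: 35.0
```

>>> arm_command:
  steps:
    - [0.3,0,0,-20,0]
    - [0.3,0,0,-60,0]
    - [0.3,0,0,-90,0]
    - [0.3,3,30,-90,0]
    - [0.3,6,75,-90,0]
    - [0.3,9,125,-90,0]
    - [0.3,13,175,-90,0]
    - [0.3,13,205,-90,0]
    - [0.3,13,217,-90,0]
    - [0.3,13,217,-90,0]
    - [0.3,13,217,-60,0]
    - [0.3,13,217,-35,0]
    - [0.3,13,217,-25,0]
    - [0.3,13,217,-25,0]

```text
clock: 6.92
eef_pos: [438.3, 122.5, 52.4]
eef_rot: [-3.141, -0.001, 3.14]
wrist_force: [-0.0, -0.5, -4.5]
finger_gap: 46.5
finger_force: 35.0
```

```bash
python3 -c "
from h import *
p=imaging.camera('wrist'); save(p,'w3.png')
for y in (438.5,503.5): print(proj(p,(y,123,15)))
for d in find_in(p,'pad_1')+find_in(p,'plunger_47'):
  r=d['rect'];print(round(d['p'],2),np.round(r),ray(p,r[0],r[1],15)[:2])
"
```

```text
[323.95918278 235.515936  ]
[323.93154744 331.38866922]
0.67 [324. 395.  46.  11.] [552.16431666 122.78903353]
0.61 [325. 218.  66.  30.] [427.50049959 123.7816162 ]
0.92 [324. 265. 108. 107.] [457.66848842 122.78736321]
```

View pics/w3.png

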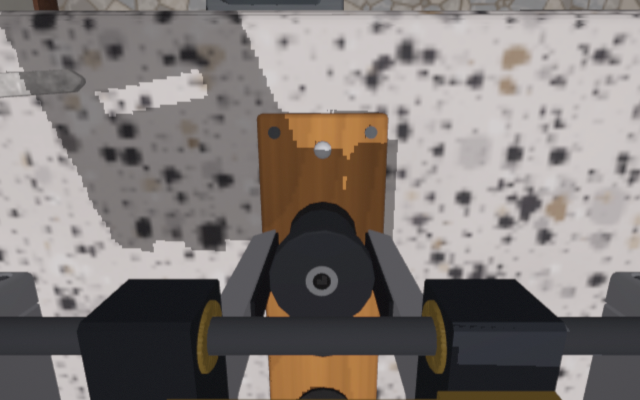

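>>> arm_command:
  steps:
    - [0.3,0,0,5,0]
    - [0.3,0,0,9,0]
    - [0.3,0,0,10,0]
    - [0.3,0,0,10,0]
    - [0.75,0,0,10,0]
    - [0.75,0,0,10,0]
    - [0.75,0,0,10,0]
    - [0.75,0,0,10,0]
    - [0.75,0,0,-40,0]
    - [0.75,0,0,-90,0]
    - [0.75,0,0,-128,0]
    - [0.75,0,0,-128,0]

```text
clock: 8.57
eef_pos: [439.4, 123.3, 183.0]
eef_rot: [3.141, 0.005, 3.141]
wrist_force: [0.3, 0.2, 0.7]
finger_gap: 70.5
finger_force: 0.0
```

```bash
python3 -c "
from h import *
p=imaging.camera('wrist'); save(p,'w4.png')
print([np.round(proj(p,X)) for X in [(438.5,123,62),(503.5,123,15),(388.5,123,16)]])
"
```

```text
[array([322., 198.]), array([322., 249.]), array([322., 132.])]
```

View pics/w4.png

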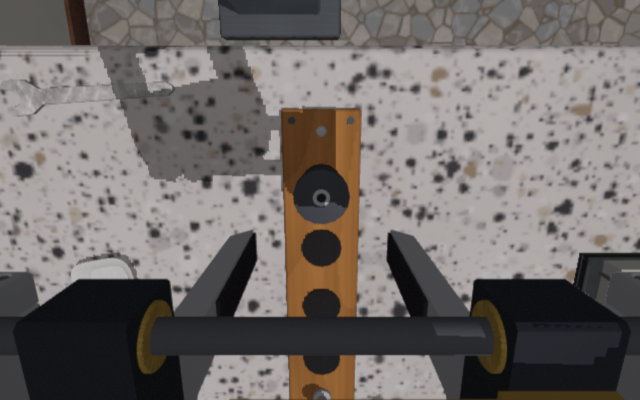

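The 47's hole mark at (321,198), the pad at (321,248) and the stud at (321,131) all match their projections. The 47 is placed; next is the 39.

>>> arm_command:
  steps:
    - [0.75,0,-30,0,0]
    - [0.75,-2,-80,0,0]
    - [0.75,-4,-130,0,0]
    - [0.75,-6,-180,0,0]
    - [0.75,-8,-230,0,0]
    - [0.75,-10,-280,0,0]
    - [0.75,-12,-330,0,0]
    - [0.75,-15,-380,0,0]
    - [0.75,-17,-420,0,0]
    - [0.75,-17,-447,0,0]
    - [0.75,-17,-447,0,0]
    - [0.75,-17,-447,0,0]

```text
clock: 10.12
eef_pos: [454.8, -323.1, 179.4]
eef_rot: [3.14, -0.001, 3.141]
wrist_force: [-0.6, 0.8, -0.1]
finger_gap: 70.8
finger_force: 0.0
```

```bash
python3 -c "
from h import *
look('w5.png')"
```

```text
0.72 [322. 294.  34.  38.] [[567.0, -323.0], [564.0, -323.0], [562.0, -323.0], [560.0, -323.0]]
0.66 [438. 200.  31.  30.] [[468.0, -212.0], [467.0, -214.0], [466.0, -215.0], [465.0, -217.0]]
0.61 [320. 195.  41.  46.] [[462.0, -325.0], [461.0, -325.0], [460.0, -325.0], [459.0, -325.0]]
25 [441. 197.]
32 [323. 299.]
39 [320. 195.]
47 [591. 192.]
[ 455.13140321 -322.92553691  180.09332293] 10.225
```

View pics/w5.png

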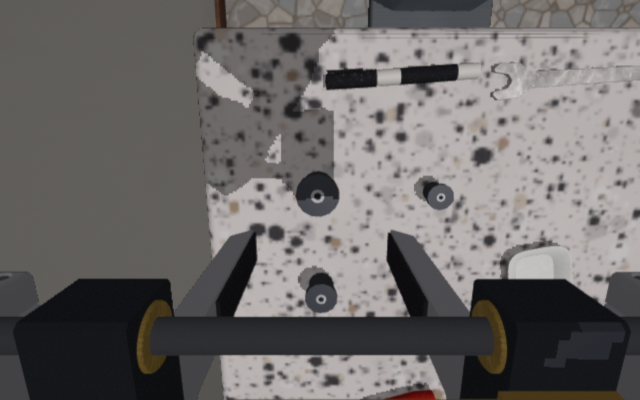

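The 39's hole mark is at (317,197), about 3 mm off the estimate, so I correct for it and grasp.

>>> arm_command:
  steps:
    - [0.75,-2,-3,50,0]
    - [0.75,-2,-3,100,0]
    - [0.75,-2,-3,130,0]
    - [0.75,-2,-3,150,0]
    - [0.75,-2,-3,153,0]
    - [0.75,-2,-3,153,0]
    - [0.2,-2,-3,153,0]
    - [0.2,-2,-3,153,0]
    - [0.2,-2,-3,153,0]
    - [0.2,-2,-3,153,0]
    - [0.2,-2,-3,153,0]
    - [0.2,-2,-3,153,0]
    - [0.2,-2,-3,153,0]

```text
clock: 11.85
eef_pos: [457.1, -326.9, 27.6]
eef_rot: [-3.142, 0.0, 3.141]
wrist_force: [-1.8, 1.4, 4.5]
finger_gap: 38.3
finger_force: 35.0
```

>>> arm_command:
  steps:
    - [0.2,0,0,-20,0]
    - [0.2,0,0,-60,0]
    - [0.2,0,0,-100,0]
    - [0.2,0,30,-100,0]
    - [0.2,0,80,-100,0]
    - [0.2,-5,130,-100,0]
    - [0.2,-10,180,-100,0]
    - [0.2,-16,230,-100,0]
    - [0.2,-22,280,-100,0]
    - [0.2,-28,330,-100,0]
    - [0.2,-36,380,-100,0]
    - [0.2,-44,425,-100,0]
    - [0.2,-46,450,-100,0]
    - [0.2,-46,450,-100,0]
    - [0.2,-46,450,-70,0]
    - [0.2,-46,450,-40,0]
    - [0.2,-46,450,-22,0]
    - [0.2,-46,450,-16,0]
    - [0.2,-46,450,-15,0]
    - [0.2,-46,450,-15,0]

```text
clock: 14.35
eef_pos: [503.6, 122.8, 42.9]
eef_rot: [3.141, 0.001, 3.141]
wrist_force: [-0.6, -0.3, -2.2]
finger_gap: 38.5
finger_force: 35.0
```

>>> arm_command:
  steps:
    - [0.65,0,0,0,0]
    - [0.65,0,0,0,0]
    - [0.65,0,0,0,0]
    - [0.65,0,0,0,0]
    - [0.65,0,0,-45,0]
    - [0.65,0,0,-90,0]
    - [0.65,0,0,-137,0]
    - [0.65,-5,-40,-137,0]
    - [0.65,-12,-90,-137,0]
    - [0.65,-18,-140,-137,0]
    - [0.65,-24,-190,-137,0]
    - [0.65,-30,-240,-137,0]
    - [0.65,-36,-290,-137,0]
    - [0.65,-44,-340,-137,0]
    - [0.65,-50,-390,-137,0]
    - [0.65,-57,-430,-137,0]
    - [0.65,-57,-447,-137,0]
    - [0.65,-57,-447,-137,0]
    - [0.65,-57,-447,-137,0]

```text
clock: 16.73
eef_pos: [560.2, -322.7, 179.6]
eef_rot: [3.141, -0.0, -3.141]
wrist_force: [0.1, 0.3, -0.2]
finger_gap: 60.9
finger_force: 0.0
```

```bash
python3 -c "
from h import *
look('w6.png')"
```

```text
0.72 [320. 192.  41.  35.] [[565.0, -325.0], [564.0, -325.0], [563.0, -325.0], [562.0, -325.0]]
0.64 [447.  76.  35.  34.] [[461.0, -213.0], [461.0, -215.0], [461.0, -216.0], [461.0, -217.0]]
25 [451.  76.]
32 [323. 193.]
39 [320.  68.]
47 [617.  60.]
[ 560.31001838 -322.70989982  179.76869633] 16.825
```

View pics/w6.png

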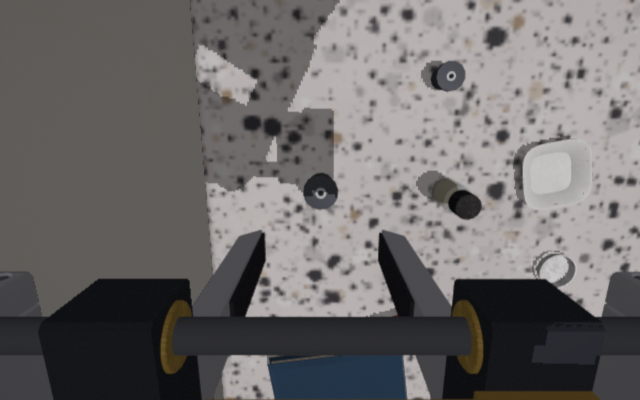

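The 32's hole mark is at (321,193), and the vial cap at (464,204) is well clear. Grasping the 32.

>>> arm_command:
  steps:
    - [0.65,-1,-1,50,0]
    - [0.65,-1,-1,100,0]
    - [0.65,-1,-1,130,0]
    - [0.65,-1,-1,150,0]
    - [0.65,-1,-1,154,0]
    - [0.65,-1,-1,154,0]
    - [0.15,-1,-1,154,0]
    - [0.15,-1,-1,154,0]
    - [0.15,-1,-1,154,0]
    - [0.15,-1,-1,154,0]
    - [0.15,-1,-1,154,0]
    - [0.15,-1,-1,154,0]
    - [0.15,-1,-1,154,0]

```text
clock: 18.45
eef_pos: [561.2, -324.9, 25.8]
eef_rot: [-3.142, 0.0, 3.141]
wrist_force: [-0.6, 2.2, 5.2]
finger_gap: 31.5
finger_force: 35.0
```

>>> arm_command:
  steps:
    - [0.15,0,0,-20,0]
    - [0.15,0,0,-70,0]
    - [0.15,0,0,-125,0]
    - [0.15,0,20,-130,0]
    - [0.15,0,70,-130,0]
    - [0.15,0,120,-130,0]
    - [0.15,0,170,-130,0]
    - [0.15,0,220,-130,0]
    - [0.15,0,270,-130,0]
    - [0.15,-2,320,-130,0]
    - [0.15,-5,370,-130,0]
    - [0.15,-7,420,-130,0]
    - [0.15,-7,448,-130,0]
    - [0.15,-7,448,-130,0]
    - [0.15,-7,448,-90,0]
    - [0.15,-7,448,-50,0]
    - [0.15,-7,448,-25,0]
    - [0.15,-7,448,-17,0]
    - [0.15,-7,448,-15,0]
    - [0.15,-7,448,-15,0]

```text
clock: 20.95
eef_pos: [568.7, 122.9, 41.3]
eef_rot: [3.141, 0.001, 3.141]
wrist_force: [-0.6, -0.0, -1.1]
finger_gap: 31.6
finger_force: 35.0
```

>>> arm_command:
  steps:
    - [0.6,0,0,0,0]
    - [0.6,0,0,0,0]
    - [0.6,0,0,0,0]
    - [0.6,0,0,0,0]
    - [0.6,0,0,-45,0]
    - [0.6,0,0,-90,0]
    - [0.6,0,0,-137,0]
    - [0.6,15,-40,-137,0]
    - [0.6,30,-90,-137,0]
    - [0.6,45,-140,-137,0]
    - [0.6,60,-190,-137,0]
    - [0.6,80,-240,-137,0]
    - [0.6,100,-290,-137,0]
    - [0.6,107,-320,-137,0]
    - [0.6,107,-337,-137,0]
    - [0.6,107,-337,-137,0]
    - [0.6,107,-337,-137,0]

```text
clock: 23.08
eef_pos: [461.5, -213.0, 177.3]
eef_rot: [3.141, -0.0, -3.141]
wrist_force: [-0.0, 1.0, -0.7]
finger_gap: 56.4
finger_force: 0.0
```

```bash
python3 -c "
from h import *
look('w7.png')"
```

```text
0.71 [320. 188.  30.  31.] [[462.0, -215.0], [461.0, -215.0], [460.0, -215.0], [459.0, -215.0]]
25 [321. 190.]
32 [208. 294.]
39 [193. 188.]
47 [464. 185.]
[ 461.43469818 -212.93288622  177.42030611] 23.175
```

View pics/w7.png

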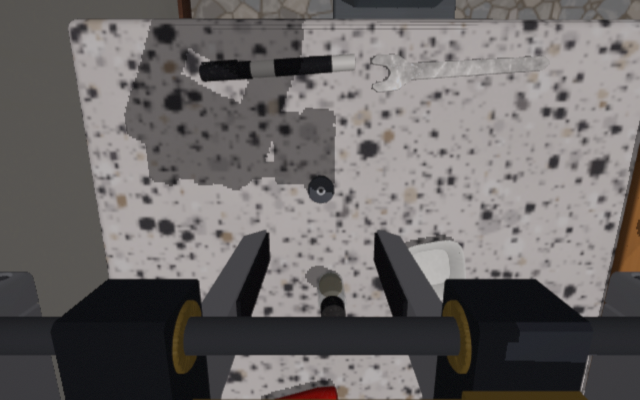

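The 25's hole mark at (320,190) matches its projection. Grasping the 25.

>>> arm_command:
  steps:
    - [0.6,0,-1,50,0]
    - [0.6,0,-1,100,0]
    - [0.6,0,-1,130,0]
    - [0.6,0,-1,150,0]
    - [0.6,0,-1,154,0]
    - [0.6,0,-1,154,0]
    - [0.1,0,-1,154,0]
    - [0.1,0,-1,154,0]
    - [0.1,0,-1,154,0]
    - [0.1,0,-1,154,0]
    - [0.1,0,-1,154,0]
    - [0.1,0,-1,154,0]
    - [0.1,0,-1,154,0]
    - [0.1,0,-1,154,0]

```text
clock: 24.92
eef_pos: [461.2, -215.0, 23.7]
eef_rot: [-3.141, 0.0, 3.141]
wrist_force: [-1.5, 2.4, 5.7]
finger_gap: 24.3
finger_force: 35.0
```

>>> arm_command:
  steps:
    - [0.1,0,0,-20,0]
    - [0.1,0,0,-70,0]
    - [0.1,0,0,-125,0]
    - [0.1,-10,30,-130,0]
    - [0.1,-30,75,-130,0]
    - [0.1,-55,120,-130,0]
    - [0.1,-80,165,-130,0]
    - [0.1,-105,210,-130,0]
    - [0.1,-130,255,-130,0]
    - [0.1,-155,300,-130,0]
    - [0.1,-170,330,-130,0]
    - [0.1,-172,338,-130,0]
    - [0.1,-172,338,-130,0]
    - [0.1,-172,338,-90,0]
    - [0.1,-172,338,-50,0]
    - [0.1,-172,338,-25,0]
    - [0.1,-172,338,-17,0]
    - [0.1,-172,338,-15,0]
    - [0.1,-172,338,-15,0]

```text
clock: 27.3
eef_pos: [633.8, 122.8, 39.6]
eef_rot: [3.141, 0.002, 3.141]
wrist_force: [0.2, 0.4, -0.3]
finger_gap: 24.3
finger_force: 35.0
```

>>> arm_command:
  steps:
    - [0.6,0,0,0,0]
    - [0.6,0,0,0,0]
    - [0.6,0,0,0,0]
    - [0.6,0,0,0,0]
    - [0.6,0,0,-45,0]
    - [0.6,0,0,-90,0]
    - [0.6,0,0,-137,0]
    - [0.6,0,0,-190,0]
    - [0.6,40,0,-230,0]
    - [0.6,40,0,-230,0]
    - [0.6,40,0,-230,0]
    - [0.6,40,0,-230,0]

```text
clock: 28.8
eef_pos: [593.5, 122.9, 266.8]
eef_rot: [-3.141, -0.002, 3.141]
wrist_force: [-0.1, 0.1, -0.1]
finger_gap: 56.4
finger_force: 0.0
```

```bash
python3 -c "
from h import *
p=imaging.camera('wrist'); save(p,'w8.png')
print([np.round(proj(p,X)) for X in [(438.5,123,62),(503.5,123,54),(568.5,123,47),(633.5,123,40)]])
p=imaging.camera('top'); print([np.round(d['rect']) for d in find_in(p,'vial')], proj(p,(564,-202,62)))
print(monitor.read_state()['clock'])
"
```

```text
[array([322.,  18.]), array([322.,  91.]), array([322., 154.]), array([322., 211.])]
[array([375., 194.,  14.,  14.])] [376.88225528 193.51013326]
28.95
```

View pics/w8.png

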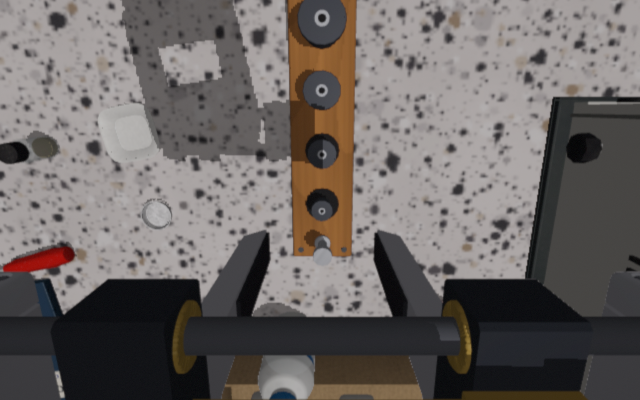

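All four hole marks, (322,18), (322,90), (322,154) and (322,211), lie where they should, and the vial is where it was.

```bash
python3 -c "
from h import *
print(job.sign_off())"
```

```text
the job is handed in; nothing more can be done
None
```

All four plungers stand on their pads in order of size, smallest next to the post, with the vial left where it was, and the job was handed in at about 29 s; the sign-off returned no verdict.

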